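# Seat the mirror disc in the hand-mirror blank

### The arm

A 6-joint arm with a two-finger parallel gripper is mounted at the origin on the work surface. World frame = base frame: x ahead of the robot, y to its left, z up, the work surface at z = 0. Lengths are in mm, angles in degrees, forces in N, time in s.
With the tool pointing down it reaches from about 300 to 850 mm from the base axis. Payload 4.2 kg.
Tool frame: the origin (TCP) lies at the very end of the fingers, on their centre line; the grasp point (between the pads) lies 19 mm behind it; z points along the fingers, y is the line along which they close (so a half turn about z gives the same grasp; the last joint's range is limited). The gripper opens to 91 mm and grips with 3 to 60 N. Pads are 32 mm wide; open, the fingers measure 118 mm over their backs; the gripper's body (76 mm by 178 mm) begins 60 mm behind the grasp point.
Start: joints at [66.119, 18.312, 89.639, -0, 72.044, -1.146], TCP at [222.223, 530.339, 213.976] pointing down, gripper open.
Joint ranges: [-177.97, 177.97], [-48.28, 115.42], [12.27, 149.76], [-77.06, 257.06], [2.81, 150.46], [-146.56, 146.56]. Speed limits (degrees/s): [147.25, 147.25, 180, 180, 180, 180].

### API

Orientations are given as [roll, pitch, yaw] about the fixed x, y, z axes, in that order (R = Rz(yaw) Ry(pitch) Rx(roll)).
In Python, from workcell import env gives the robot as it stands.
- The arm moves only by the shell command python3 -m pendant 'ROWS' [FORCE]. ROWS is a JSON object of lists of equal length, an entry for each row: "translation": the shift along the tool's x, y, z in mm, a list of three; "roll": the turn about the tool's z in rad; "hand": the closure in counts, from 0 (fully open) to 255 (shut). In form: {"translation": [[dx, dy, dz], ...], "roll": [roll, ...], "hand": [hand, ...]}. A call has exactly 8 rows; each row shifts and turns the commanded pose from where the row before left it, along the tool's axes as they then stand; what a row does not reach is not made up. A row lasts 1/12 s, in which the tool goes at most 41.7 mm and 7.16 degrees, less where a joint would pass 70% of its speed; a pose out of reach is approached as far as the arm can. A call with a gripper value outside its range is refused whole. The fingers move at their own pace and stop on an object; FORCE is the grip in N (left out, the last holds). Time passes only in rows, so rows that do not move let the fingers close, or fill a call up. It gives the time, the measured TCP pose, the force, the opening and the grip force at its end, in the units of the state.
- env.state(): the state, without advancing time (a new reading comes with each control period).
- env.grab_frame(name): name is "scene" or "top" or "wrist"; returns a dict with "frame" (384x512x3 uint8, red, green, blue), "z_map" (384x512 float32, mm along the optical axis (not along the pixel's ray), 0 where there is no reading), "fx", "fy", "cx", "cy" (pixels), "pose" (4x4, takes a point from camera to world coordinates). Camera axes: x right, y down, z forward; pixel columns grow to the right and rows downward; lengths in mm; the calibration is good to about 2 mm. A picture is of the moment at which its call begins.
- env.job_done(): hands the job in; it is judged then, once.
Trained networks look in a picture, given as the dict that the camera call returned (one of the last four; its "shot" number tells which), for a name from the list of things; names that differ only in an ending like _2 or _b are one class to them, and where a whole thing is asked for, a point or a joint stands for the part that bears it (a point fixed in the world has none). Each returns a list of dicts, best first, with "score" (0 to 1); they miss things now and then, are a little off and sometimes report something else, mostly with a low value. They report only what shows in the picture. A call takes as long as a camera call. They do not tell look-alikes from the thing itself.
- env.recognise(picture, label): "rect" ([centre column, centre row, width, height] in pixels, round what is visible of it).
- env.regions_of(picture, label): "pixels" (384x512 bool, what is visible of it) and "rect" ([centre column, centre row, width, height] in pixels, round what is visible of it).
The state is a dict: "time_s": time; "qpos": joint angles; "qvel": joint speeds; "effort": joint torques, N m; "ee_pos": TCP position; "ee_rot": TCP orientation; "force": force on the tool from outside, world axes, zero at the start; "torque": the same for the moment, N m; "gripper_width": finger opening in mm; "gripper_force": force on a finger pad.
Only numpy, scipy, OpenCV 4.12 (cv2) and the standard library are available. Lean on these libraries where they do the work, as an engineer would, in place of code of your own. Each camera call takes 0.05 s, during which the arm holds its last target. There are 200 camera calls.

### The job

With the fingertips, nudge the loose steel mirror disc across the hand-mirror blank and over the edge of the round recess until it drops in and lies flat and fully home; then push the wooden keeper round until it lies over the disc, pointing roughly at its middle. Pick nothing up: the disc is only slid, must not be lifted or pushed off the blank, and the other loose things standing about are left where they are.

Things in the scene. Friction and masses are not known exactly. Their poses are not given: they have to be found in the camera images.
- disc_center (a point): The mirror disc: loose polished steel disc, 62 mm diameter, 7 mm thick, 0.16 kg give or take a third, lying flat on the upper face of the blank. The point is its centre, half-way up (3.5 mm above the face it lies on). Its yaw means nothing.
- recess (a point): Centre of the mouth of the round recess in the hand-mirror blank, level with the blank's upper face, 22 mm above the bench. Recess 67 mm in diameter, upright walls, flat grey-lined floor 7 mm below the mouth, so the seated disc lies flush. Same axes as blank.
- blank: The hand-mirror blank: light wood board 250 mm (x) by 170 mm (y) on a thin black mat, fixed, flat upper face 22 mm above the bench. Origin under its centre on the bench. Recess centre at x = +50 mm, keeper pivot at x = +99.5 mm, both y = 0; the disc starts on the plain part of the face at x below 0. z up.
- pivot (a point): Upright axis of the keeper, a dark wood turn-button screwed to the blank 49.5 mm from the recess centre; the point is at the height of the blank's face. The keeper is a bar 14 mm wide reaching 46 mm from the pivot; its underside is 2 mm and its top 12 mm above the face, so it passes over a seated disc. Same axes as blank.
- keeper (a joint): Angle of the keeper, rad. 0: it points from the pivot to the recess centre (the blank's -x), over the disc. Growing, it turns counter-clockwise seen from above: at +1.57 it points along the blank's -y, clear of the recess. Starts swung clear. Travel -0.6 to 2.0; light friction (about 0.5 N at the tip) keeps it where it is left.
- keeper_tip (a point): Middle of the free end of the keeper bar, half-way up (7 mm above the blank's face).
- knob: Bystander: small turned wooden knob, 22 mm wide, 34 mm tall, standing near a long edge of the blank. Origin at its underside.
- ferrule: Bystander: short plain brass cylinder, 18 mm diameter, 22 mm tall, standing near the same long edge of the blank. Origin at its underside.
- wedge: Bystander: dark wood block 35 x 14 x 18 mm, near the other long edge of the blank. Origin at its underside.
- bigdisc: Bystander: larger steel disc, 96 mm diameter, 7 mm thick, flat on the bench; too big for the recess. Origin at its underside.
- chisel: Bystander: wood-handled tool, 220 mm long, lying on the bench.
- mallet: Bystander: wooden mallet lying on the bench.
- brush1: Bystander: wooden scrubbing brush 110 x 50 x 52 mm on the bench. Origin at its underside.
- waxtin: Bystander: squat jar, 70 mm diameter, 50 mm tall, on the bench. Origin at its underside.
Things that resemble listed ones, but are neither listed nor needed, are in the scene too. What is shaped like the part that bears disc_center but red is not meant.

How it is judged:
By the outcome, as a careful person would: the job done as asked, in the order asked, and still so for the second after the job is handed in, with the robot touching nothing.
It also fails if it takes over 48 s, if anything falls off the work surface, if the arm or the gripper's body presses on something with over 40 N, if the wrist force passes 120 N, or if a joint passes its speed limit or range.

## Working session

There is one attempt and no reset: what is moved stays moved. The work goes in short steps, Python scripts to look and compute and a shell command to move; the robot and the scene stay as the last step left them, time stands still between calls to the robot, and variables do not carry over. Pictures are saved under pics/ and viewed, at most 10 in all, crops included, and the job is handed in when it is done.

```bash
mkdir -p pics; ls
cat > h.py <<'E'
import numpy as np,cv2
from workcell import env
def w(p,u,v,z=None):
    """pixel to world: with depth map, or intersect with plane height z"""
    u=np.asarray(u,float);v=np.asarray(v,float);T=p["pose"]
    r=np.stack([(u-p["cx"])/p["fx"],(v-p["cy"])/p["fy"],np.ones_like(u)],-1)
    if z is None: 
        c=r*p["z_map"][v.astype(int),u.astype(int)][...,None]
        return c@T[:3,:3].T+T[:3,3]
    d=r@T[:3,:3].T
    return T[:3,3]+d*((z-T[2,3])/d[...,2])[...,None]
def save(p,n): cv2.imwrite(n,p["frame"][...,::-1])
E
python3 - <<'E'
from h import *
a=env.grab_frame("top");b=env.grab_frame("scene")
save(a,"pics/top.png");save(b,"pics/scene.png")
print(env.state())
for p in(a,b):
  print(p["pose"].round(2).tolist(),p["fx"])
  for l in["disc_center","blank","keeper","knob","ferrule","wedge"]:
    for r in env.regions_of(p,l)[:3]:
        m=r["pixels"]; v,u=np.nonzero(m); P=w(p,u,v); ok=p["z_map"][v,u]>0
        print(l,round(r["score"],2),np.round(r["rect"]),np.median(P[ok],0).round(1),np.ptp(P[ok],0).round() if ok.any() else'')
E
```

```text
pics
{'time_s': 0.1, 'qpos': array([ 6.61208249e+01,  1.83498561e+01,  8.96973779e+01, -1.35925482e-03,
        7.20447919e+01, -1.14516223e+00]), 'qvel': array([-0.07674074, -0.03414733, -0.20412453, -0.05003859, -0.05341988,
       -0.06960309]), 'effort': array([-1.51242395e-03, -4.13329589e+01, -2.32510650e+01,  7.27124163e-02,
        4.21103602e-02, -4.85180954e-05]), 'ee_pos': array([222.03305131, 529.92785042, 213.19934111]), 'ee_rot': array([-1.79907967e+02, -5.47062963e-04,  1.57266407e+02]), 'force': array([-0.23748297,  0.25450179,  0.22531084]), 'torque': array([-0.03167749,  0.05870758,  0.00093395]), 'gripper_force': 0.0, 'gripper_width': 91.06794549450407}
[[0.02, -0.98, 0.2, 247.95], [-1.0, -0.02, -0.01, 6.06], [0.01, -0.2, -0.98, 1163.83], [0.0, 0.0, 0.0, 1.0]] 355.7068683301741
disc_center 0.57 [300. 168.  16.  22.] [ 539.9 -144.    29.5] [61. 61. 16.]
disc_center 0.55 [275. 225.  21.  13.] [354.3 -58.9   7. ] [56. 59. 13.]
blank 0.81 [296. 161.  79.  90.] [ 575.7 -132.1   21.7] [318. 272.  61.]
keeper 0.4 [292. 130.  12.   9.] [ 674.8 -117.1   34. ] [28. 52. 18.]

[... 220 characters left out ...]
83, 936.48], [0.0, 0.0, 0.0, 1.0]] 387.9501684212616
disc_center 0.79 [204. 197.  19.  20.] [356.2 -59.9   8.3] [61. 61. 14.]
disc_center 0.74 [241. 264. 121.  95.] [ 597.  -147.9   22.7] [321. 283.  54.]
disc_center 0.68 [171. 220.  21.  26.] [ 342.9 -177.8    8.2] [63. 60. 13.]
blank 0.6 [326. 118.  27.  19.] [440.6 415.2   9. ] [95. 96. 17.]
blank 0.59 [245. 268. 118.  97.] [ 597.9 -147.4   22.7] [320. 281.  46.]
knob 0.45 [231. 226.   5.  10.] [ 490.2 -100.5   53.1] [13. 13. 32.]
ferrule 0.16 [280. 276.  11.  20.] [ 674.  -114.9   34.9] [27. 51. 18.]
wedge 0.54 [229. 283.  15.  17.] [ 593.6 -215.4   40.3] [36. 21. 19.]
wedge 0.17 [280. 275.  14.  22.] [ 674.9 -118.6   34.7] [24. 51. 19.]
```

Run:
```python
import cv2
a=cv2.imread("pics/top.png")[90:240,220:370];b=cv2.imread("pics/scene.png")[170:350,140:320]
cv2.imwrite("pics/c1.png",cv2.hconcat([cv2.resize(a,(400,400),interpolation=2),cv2.resize(b,(400,400),interpolation=2)]))
```

```text
(no output)
```

View pics/c1.png

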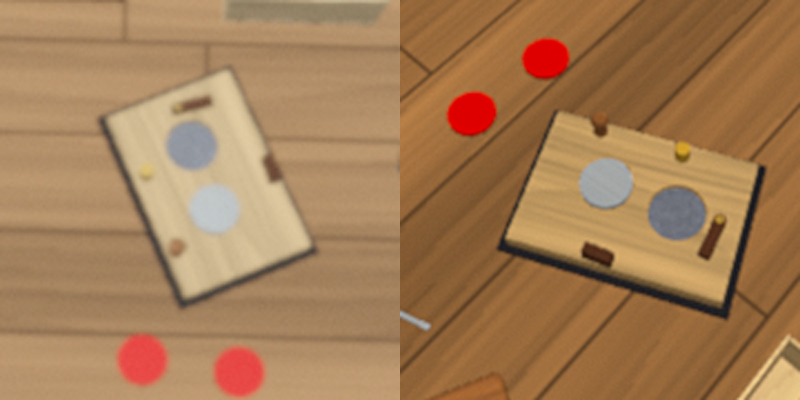

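View pics/scene.png

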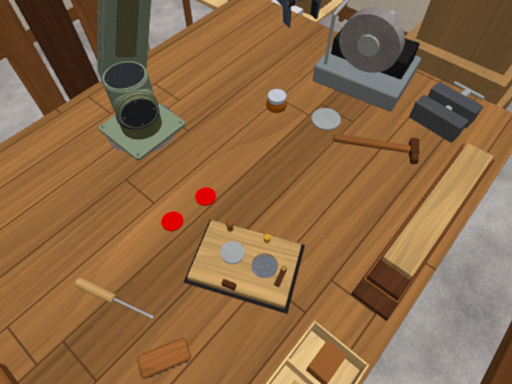

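```bash
cat >> h.py <<'E'
def measure(p):
    f=p["frame"]; hsv=cv2.cvtColor(f,cv2.COLOR_RGB2HSV).astype(int)
    V,U=np.mgrid[:384,:512]; P=w(p,U,V); 
    near=(np.hypot(P[...,0]-580,P[...,1]+132)<170)&(p["z_map"]>0)
    top=near&(P[...,2]>12)&(P[...,2]<75)
    gray=top&(hsv[...,1]<75)&(hsv[...,2]>80)
    n,L,S,C=cv2.connectedComponentsWithStats(gray.astype(np.uint8))
    for i in range(1,n):
        if S[i,4]>max(60,.1*S[1:,4].max()):
            v,u=np.nonzero(L==i); c=w(p,u,v)
            e=np.ptp(w(p,u,v,24),0)
            print("gray",S[i,4],"center@29",w(p,*C[i],29).round(1),"@22",w(p,*C[i],22).round(1),"@15",w(p,*C[i],15).round(1),"ext",e.round(1),"z",np.median(c[:,2]).round(1),"val",hsv[...,2][L==i].mean().round())
    face=near&(abs(P[...,2]-22)<5)
    k=cv2.morphologyEx(face.astype(np.uint8),cv2.MORPH_OPEN,np.ones((3,3)))
    v,u=np.nonzero(k); r=cv2.minAreaRect(w(p,u,v,22)[:,:2].astype(np.float32)); print("board",np.round(r[0],1),np.round(r[1],1),round(r[2],2))
    tall=top&(P[...,2]>28.5)&(hsv[...,1]>=75)
    n,L,S,C=cv2.connectedComponentsWithStats(tall.astype(np.uint8))
    for i in range(1,n):
        if S[i,4]>8:
            v,u=np.nonzero(L==i);c=w(p,u,v); print("tall",S[i,4],C[i].round(),np.median(c,0).round(1),c.min(0).round(),c.max(0).round(),f[L==i].mean(0).round())
E
python3 - <<'E'
from h import *
for n in("top","scene"): print(n); measure(env.grab_frame(n))
p=env.grab_frame("wrist"); T=env.state(); print(p["pose"].round(3).tolist(),p["fx"])
E
```

```text
top
gray 2458 center@29 [ 576.3 -139.9   29. ] @22 [ 578.3 -140.8   22. ] @15 [ 580.4 -141.7   15. ] ext [280.7 236.6   0. ] z 22.5 val 204.0
board [ 578.3 -136.2] [250.5 171.6] 23.81
tall 68 [291. 129.] [ 673.7 -113.7   34.4] [ 662. -141.   29.] [687. -90.  41.] [149. 120.  88.]
tall 54 [321. 152.] [ 592.7 -212.2   40.1] [ 575. -226.   29.] [ 609. -203.   45.] [131. 100.  75.]
tall 30 [274. 154.] [581.8 -57.9  43.3] [575. -67.  30.] [592. -51.  48.] [208. 183. 121.]
tall 33 [286. 182.] [486.7 -96.3  52.7] [ 478. -106.   46.] [497. -87.  57.] [173. 137.  99.]
scene
gray 445 center@29 [ 539.7 -145.4   29. ] @22 [ 537.2 -143.2   22. ] @15 [ 534.7 -141.    15. ] ext [61.8 62.7  0. ] z 30.2 val 166.0
gray 483 center@29 [ 625.6 -121.1   29. ] @22 [ 623.8 -118.7   22. ] @15 [ 622.  -116.3   15. ] ext [62.7 63.3  0. ] z 16.9 val 124.0
board [ 577.  -136.8] [250.4 172.6] 23.87
tall 59 [230. 224.] [489.8 -99.   52.6] [ 479. -107.   29.] [497. -89.  59.] [120.  76.  38.]
tall 51 [267. 237.] [585.  -61.5  44.4] [575. -68.  30.] [592. -51.  47.] [179. 136.  43.]
tall 123 [281. 276.] [ 674.1 -116.9   35.1] [ 661. -142.   29.] [686. -90.  40.] [105.  69.  38.]
tall 104 [229. 284.] [ 593.7 -215.2   40.2] [ 575. -225.   29.] [ 610. -203.   45.] [94. 61. 36.]
[[0.387, 0.894, 0.226, 158.029], [0.922, -0.376, -0.094, 557.976], [0.001, 0.245, -0.969, 385.781], [0.0, 0.0, 0.0, 1.0]] 330.69606809418053
```

The light disc (scene crop 605,182) and the grey recess (677,212) are on the blank, the keeper is swung clear at (712,237), and the red discs are decoys. I'll move over to the blank first.

```bash
R='{"translation":[[-21.4,-22.3,0],[-21.4,-22.3,0],[-21.4,-22.3,0],[-21.4,-22.3,0],[-21.4,-22.3,0],[-21.4,-22.3,0],[-21.4,-22.3,0],[-21.4,-22.3,0]],"roll":[0,0,0,0,0,0,0,0],"hand":[143,143,143,143,143,143,143,143]}'; 
python3 -m pendant '{"translation":[[-21.4,-22.3,0],[-21.4,-22.3,0],[-21.4,-22.3,0],[-21.4,-22.3,0],[-21.4,-22.3,0],[-21.4,-22.3,0],[-21.4,-22.3,0],[-21.4,-22.3,0]],"roll":[0,0,0,0,0,0,0,0],"hand":[143,143,143,143,143,143,143,143]}' 20
python3 -m pendant '{"translation":[[-21.4,-22.3,0],[-21.4,-22.3,0],[-21.4,-22.3,0],[-21.4,-22.3,0],[-21.4,-22.3,0],[-21.4,-22.3,0],[-21.4,-22.3,0],[-21.4,-22.3,0]],"roll":[0,0,0,0,0,0,0,0],"hand":[143,143,143,143,143,143,143,143]}'
python3 -m pendant '{"translation":[[-21.4,-22.3,0],[-21.4,-22.3,0],[-21.4,-22.3,0],[-21.4,-22.3,0],[-21.4,-22.3,0],[-21.4,-22.3,0],[-21.4,-22.3,0],[-21.4,-22.3,0]],"roll":[0,0,0,0,0,0,0,0],"hand":[143,143,143,143,143,143,143,143]}'
python3 -m pendant '{"translation":[[0,0,0],[0,0,0],[0,0,0],[0,0,0],[0,0,0],[0,0,0],[0,0,0],[0,0,0]],"roll":[0.1,0.1,0.1,0.1,0.1,0.1,0.1,0.1],"hand":[143,143,143,143,143,143,143,143]}'
python3 -m pendant '{"translation":[[0,0,0],[0,0,0],[0,0,0],[0,0,0],[0,0,0],[0,0,0],[0,0,0],[0,0,0]],"roll":[0.1,0.1,0.1,0.1,0.1,0.1,0.1,0.1],"hand":[143,143,143,143,143,143,143,143]}'
python3 -m pendant '{"translation":[[0,0,0],[0,0,0],[0,0,0],[0,0,0],[0,0,0],[0,0,0],[0,0,0],[0,0,0]],"roll":[0.1,0.1,0.1,0.1,0.1,0.1,0.1,0.1],"hand":[143,143,143,143,143,143,143,143]}'
```

```text
time_s: 1.52
ee_pos: [311.4, 298.3, 214.1]
ee_rot: [180.0, 0.0, 157.3]
force: [0.6, 0.5, -0.6]
gripper_width: 41.8
gripper_force: 0.0
time_s: 2.18
ee_pos: [400.4, 67.4, 214.2]
ee_rot: [180.0, 0.0, 157.3]
force: [1.0, 1.1, -0.0]
gripper_width: 40.0
gripper_force: 0.0
time_s: 2.85
ee_pos: [489.4, -163.3, 214.0]
ee_rot: [180.0, 0.0, 157.2]
force: [0.3, 0.5, 0.3]
gripper_width: 39.9
gripper_force: 0.0
time_s: 3.52
ee_pos: [489.1, -161.8, 214.0]
ee_rot: [180.0, -0.0, 111.1]
force: [0.4, -0.1, 0.8]
gripper_width: 39.8
gripper_force: 0.0
time_s: 4.18
ee_pos: [489.1, -161.8, 214.0]
ee_rot: [180.0, -0.0, 65.3]
force: [-0.7, 0.6, 0.1]
gripper_width: 39.9
gripper_force: 0.0
time_s: 4.85
ee_pos: [489.1, -161.8, 214.0]
ee_rot: [180.0, -0.0, 19.5]
force: [0.7, -0.1, 0.4]
gripper_width: 40.1
gripper_force: 0.0
```

Run:
```python
from h import *
p=env.grab_frame("wrist"); save(p,"pics/w1.png"); measure(p)
s=env.state(); print(s["time_s"],s["ee_pos"],s["ee_rot"],s["gripper_width"])
```

```text
gray 3536 center@29 [ 620.  -117.5   29. ] @22 [ 621.3 -117.1   22. ] @15 [ 622.6 -116.7   15. ] ext [64.8 64.9  0. ] z 16.5 val 128.0
gray 2732 center@29 [ 538.4 -144.    29. ] @22 [ 538.1 -144.1   22. ] @15 [ 537.8 -144.2   15. ] ext [62.6 62.7  0. ] z 30.1 val 175.0
board [ 558.1 -144.4] [213.5 170.5] 23.87
tall 337 [190.  52.] [580.6 -60.7  44.9] [572. -68.  29.] [590. -51.  47.] [186. 150.  80.]
tall 573 [338.  97.] [ 590.1 -212.8   40.7] [ 572. -226.   29.] [ 608. -203.   43.] [95. 67. 49.]
tall 324 [196. 157.] [486.5 -97.5  54.6] [ 475. -107.   29.] [495. -86.  58.] [133.  94.  63.]
4.9 [ 489.11375863 -161.77165815  213.98872014] [ 1.79996962e+02 -1.23425563e-02  1.92947025e+01] 40.05087788449071
```

View pics/w1.png

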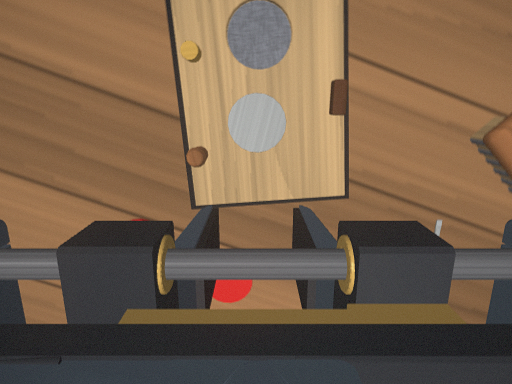

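```bash
python3 -m pendant '{"translation":[[0,-0.9,24],[0,0,30],[0,0,30],[0,0,30],[0,0,30],[0,0,25],[0,0,15],[0,0,5]],"roll":[0.017,0,0,0,0,0,0,0],"hand":[143,143,143,143,143,143,143,143]}'
python3 -m pendant '{"translation":[[0,0,0],[4,0,0],[6,0,0],[6,0,0],[6,0,0],[6,0,0],[6,0,0],[6,0,0]],"roll":[0,0,0,0,0,0,0,0],"hand":[143,143,143,143,143,143,143,143]}'
python3 - <<'E'
from h import *
p=env.grab_frame("wrist"); save(p,"pics/w2.png"); measure(p);measure(env.grab_frame("scene"))
E
```

```text
time_s: 5.57
ee_pos: [487.0, -160.3, 22.4]
ee_rot: [-179.8, 0.2, 18.9]
force: [-0.6, 0.4, 0.3]
gripper_width: 39.8
gripper_force: 0.0
time_s: 6.23
ee_pos: [527.1, -147.8, 25.2]
ee_rot: [180.0, 0.0, 18.8]
force: [-1.9, -1.6, 3.1]
gripper_width: 40.5
gripper_force: 1.5
gray 23186 center@29 [ 592.9 -125.2   29. ] @22 [ 593.  -125.2   22. ] @15 [ 593.  -125.2   15. ] ext [116.2  81.    0. ] z 17.6 val 131.0
board [ 564.9 -141.4] [175.7 171.1] 23.77
tall 1745 [113.  81.] [581.8 -61.8  44.7] [572. -69.  29.] [590. -51.  47.] [154. 123.  65.]
tall 2772 [425. 168.] [ 590.8 -211.4   40.5] [ 572. -226.   29.] [ 609. -202.   43.] [77. 54. 39.]
gray 886 center@29 [ 600.3 -127.3   29. ] @22 [ 598.3 -124.9   22. ] @15 [ 596.2 -122.6   15. ] ext [119.7  78.5   0. ] z 19.5 val 146.0
board [ 577.  -136.9] [250.4 172.9] 23.88
tall 51 [267. 237.] [585.  -61.5  44.1] [575. -69.  30.] [592. -51.  48.] [185. 140.  44.]
tall 122 [281. 276.] [ 674.2 -116.5   35.2] [ 661. -141.   29.] [686. -90.  40.] [109.  72.  39.]
tall 105 [229. 284.] [ 594.1 -215.3   40.1] [ 575. -225.   29.] [ 609. -203.   44.] [97. 63. 37.]
```

View pics/w2.png

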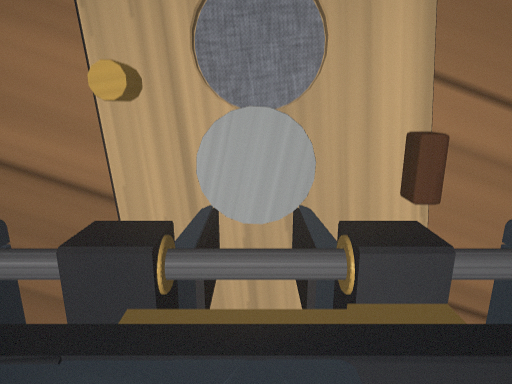

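The disc is cradled between the fingertips, centre about (256,165), with the recess dead ahead at about (260,42). Next I'll get the remaining distance.

Run:
```python
from h import *
p=env.grab_frame("wrist"); s=env.state(); V,U=np.mgrid[:384,:512];P=w(p,U,V)
hsv=cv2.cvtColor(p["frame"],cv2.COLOR_RGB2HSV)
g=(hsv[...,1]<75)&(V<225)&(np.abs(U-258)<80)&(p["z_map"]>0)
def fit(m,z):
    m=cv2.morphologyEx(m.astype(np.uint8),cv2.MORPH_OPEN,np.ones((5,5)))
    c=max(cv2.findContours(m,0,1)[0],key=cv2.contourArea)[:,0]; c=c[(c[:,1]>2)&(c[:,1]<200)]
    q=w(p,c[:,0],c[:,1],z)[:,:2]; A=np.c_[2*q,np.ones(len(q))]; x=np.linalg.lstsq(A,(q**2).sum(1),rcond=None)[0]
    return x[:2],np.sqrt(x[2]+x[:2]@x[:2])
d=fit(g&(P[...,2]>27)&(hsv[...,2]>140),29); r=fit(g&(P[...,2]<23)&(V<104),22)
print(d,r)
t=s["ee_pos"][:2]; a=np.radians(s["ee_rot"][2]); X=np.array([np.cos(a),np.sin(a)]);Y=np.array([X[1],-X[0]])
D=r[0]-d[0]; print("D tool",D@X,D@Y,"disc rel tcp",(d[0]-t)@X,(d[0]-t)@Y,t)
```

```text
(array([ 564.29572008, -134.01786074]), np.float64(30.371760203343293)) (array([ 622.15438893, -116.14659042]), np.float64(31.433656706511556))
D tool 60.531077239670104 1.731055151115342 disc rel tcp 39.16936705811768 -1.2045492713893573 [ 527.60493841 -147.78291779]
```

```bash
python3 -m pendant '{"translation":[[6,0.2,0],[6,0.2,0],[6,0.2,0],[6,0.2,0],[6,0.2,0],[6,0.2,0],[6,0.1,0],[6,0.1,0]],"roll":[0,0,0,0,0,0,0,0],"hand":[143,143,143,143,143,143,143,143]}'
python3 -m pendant '{"translation":[[2,0,0],[2,0,0],[2,0,0],[2,0,0],[2,0,0],[1.5,0,0],[1.5,0,0],[0,0,0]],"roll":[0,0,0,0,0,0,0,0],"hand":[143,143,143,143,143,143,143,143]}'
python3 - <<'E'
from h import *
p=env.grab_frame("wrist"); save(p,"pics/w3.png")
V,U=np.mgrid[:384,:512];P=w(p,U,V)
for v in (60,90,120,150,180): print(v,[P[v,u].round(0).tolist() for u in(215,258,300)])
E
```

```text
time_s: 7.05
ee_pos: [573.1, -133.7, 24.9]
ee_rot: [-180.0, 0.0, 18.8]
force: [-1.5, 0.1, 0.8]
gripper_width: 39.9
gripper_force: 0.8
time_s: 7.72
ee_pos: [585.5, -129.7, 25.1]
ee_rot: [180.0, -0.1, 18.8]
force: [-0.3, -0.7, -0.1]
gripper_width: 40.1
gripper_force: 0.0
60 [[665.0, -80.0, 24.0], [670.0, -101.0, 36.0], [676.0, -119.0, 34.0]]
90 [[651.0, -84.0, 23.0], [658.0, -105.0, 23.0], [665.0, -125.0, 23.0]]
120 [[637.0, -88.0, 17.0], [644.0, -110.0, 24.0], [651.0, -131.0, 18.0]]
150 [[622.0, -93.0, 24.0], [630.0, -115.0, 24.0], [637.0, -136.0, 23.0]]
180 [[607.0, -98.0, 24.0], [614.0, -120.0, 22.0], [622.0, -141.0, 24.0]]
```

View pics/w3.png

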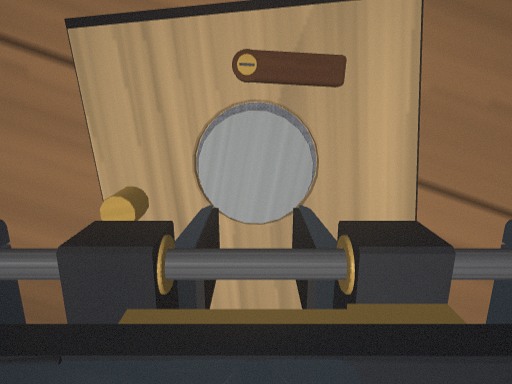

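The disc appears to have dropped in at (256,162), with a small gap at the far rim. I'll lift clear and check flatness, plus the keeper geometry.

```bash
python3 -m pendant '{"translation":[[-3,0,0],[-3,0,-5],[0,0,-20],[0,0,-25],[0,0,-25],[0,0,-20],[0,0,-5],[0,0,0]],"roll":[0,0,0,0,0,0,0,0],"hand":[255,255,255,255,255,255,255,255]}'
cat >> h.py <<'E'
def plane(p,c=(622.8,-116.4)):
    V,U=np.mgrid[:384,:512];P=w(p,U,V);rr=np.hypot(P[...,0]-c[0],P[...,1]-c[1]);ok=p["z_map"]>0
    m=ok&(rr<27)&(P[...,2]<40); q=P[m]-[*c,0]; x=np.linalg.lstsq(np.c_[q[:,:2],np.ones(len(q))],q[:,2],rcond=None)[0]
    b=ok&(rr>37)&(rr<50)&(P[...,2]<26)&(P[...,2]>15); q=P[b]-[*c,0]; y=np.linalg.lstsq(np.c_[q[:,:2],np.ones(len(q))],q[:,2],rcond=None)[0]
    print("disc plane slope(mm over 62)",(x[:2]*62).round(2),"z",x[2].round(2),"board",(y[:2]*62).round(2),y[2].round(2),m.sum())
def keeper(p):
    V,U=np.mgrid[:384,:512];P=w(p,U,V);hsv=cv2.cvtColor(p["frame"],cv2.COLOR_RGB2HSV)
    m=(P[...,2]>29)&(P[...,2]<40)&(np.hypot(P[...,0]-668,P[...,1]+96.3)<62)&(hsv[...,1]>75)&(p["z_map"]>0)
    m=cv2.morphologyEx(m.astype(np.uint8),cv2.MORPH_OPEN,np.ones((3,3)))
    v,u=np.nonzero(m); r=cv2.minAreaRect(w(p,u,v,34)[:,:2].astype(np.float32)); print("keeper",r,cv2.boxPoints(r).round(1).tolist())
E
python3 - <<'E'
from h import *
for n in("wrist","scene"):
  p=env.grab_frame(n); plane(p); keeper(p)
  if n=="wrist": save(p,"pics/w4.png")
s=env.state();print(s["ee_pos"],s["gripper_width"])
E
```

```text
time_s: 8.43
ee_pos: [579.9, -132.0, 126.8]
ee_rot: [179.9, -0.2, 18.8]
force: [0.4, 0.4, -0.7]
gripper_width: 0.6
gripper_force: 0.0
disc plane slope(mm over 62) [-0.09  0.15] z 23.11 board [-0.05  0.03] 23.1 3382
keeper ((671.3240966796875, -115.53067016601562), (14.219704627990723, 52.088584899902344), 15.61978530883789) [[657.5, -92.4000015258789], [671.5, -142.5], [685.2000122070312, -138.6999969482422], [671.2000122070312, -88.5]]
disc plane slope(mm over 62) [-0.62 -0.5 ] z 23.32 board [-0.25  0.15] 23.15 338
keeper ((673.6542358398438, -115.70684814453125), (14.351462364196777, 54.445919036865234), 15.15127944946289) [[659.5999755859375, -91.30000305175781], [673.7999877929688, -143.89999389648438], [687.7000122070312, -140.10000610351562], [673.5, -87.5999984741211]]
[ 578.28301445 -131.5296579   124.05156772] 0.4814546874623302
```

View pics/w4.png

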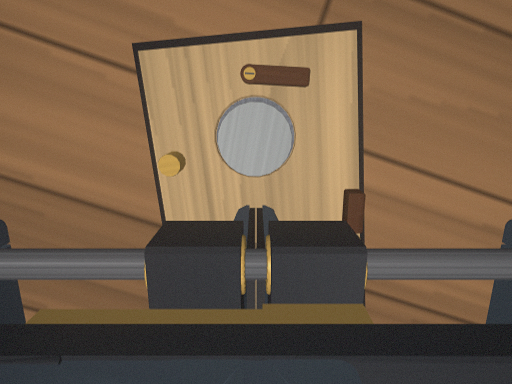

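The disc is flush: its plane matches the board at z 23.1 with no slope. The keeper points at −74.6° (screw at 249,73; tip at 310,77). I'll check the wrist joint margin, then swing it round the pivot.

```bash
python3 -m pendant '{"translation":[[18,5,0],[18,5,0],[18,5,0],[18,5,0],[18,5,0],[18,5,0],[17,4,0],[0,0,0]],"roll":[0,0,0,0,0,0,0,0.06],"hand":[255,255,255,255,255,255,255,255]}'
python3 - <<'E'
from h import *
s=env.state();print(s["qpos"].round(1),s["ee_pos"],s["ee_rot"])
P=np.array([667.7,-96.8]);t=s["ee_pos"][:2]-P
k=np.array([np.cos(np.radians(-74.6)),np.sin(np.radians(-74.6))]);n=np.array([-k[1],k[0]]);print(t@k,t@n)
E
```

```text
time_s: 9.2
ee_pos: [710.4, -123.0, 121.7]
ee_rot: [-179.9, 0.1, 15.3]
force: [-0.8, 0.7, -0.1]
gripper_width: 0.3
gripper_force: 0.0
[-10.8  34.9  75.3   0.   69.8  63.9] [ 710.35300589 -123.00287383  121.69227293] [-1.79928244e+02  7.12290475e-02  1.53299953e+01]
36.58883688306827 34.163233510165426
```

```bash
python3 -m pendant '{"translation":[[0,0,15],[0,0,20],[0,0,20],[0,0,20],[0,0,14],[0,0,5],[-4,0,0],[-5,0,0]],"roll":[0,0,0,0,0,0,0,0],"hand":[255,255,255,255,255,255,255,255]}'
python3 -m pendant '{"translation":[[-2,0,0],[-3.7,2.1,0],[-3.7,2.1,0],[-3.7,2.1,0],[-3.7,2.1,0],[-3.7,2.1,0],[-3.7,2.1,0],[0,0,0]],"roll":[0,0.1,0.1,0.1,0.1,0.1,0.1,0],"hand":[255,255,255,255,255,255,255,255]}'
python3 - <<'E'
from h import *
for n in("wrist","scene"): p=env.grab_frame(n); keeper(p);save(p,f"pics/k_{n}.png")
s=env.state();print(s["qpos"].round(1),s["ee_pos"],s["ee_rot"])
E
```

```text
time_s: 9.87
ee_pos: [699.5, -125.9, 30.1]
ee_rot: [-180.0, 0.0, 15.4]
force: [-0.3, 0.1, 0.3]
gripper_width: 0.3
gripper_force: 0.5
time_s: 10.53
ee_pos: [676.2, -139.8, 32.6]
ee_rot: [-180.0, -0.1, -19.2]
force: [0.8, -0.3, -0.5]
gripper_width: 0.6
gripper_force: 0.1
keeper ((0.0, 0.0), (0.0, 0.0), 0.0) [[0.0, 0.0], [0.0, 0.0], [0.0, 0.0], [0.0, 0.0]]
keeper ((0.0, 0.0), (0.0, 0.0), 0.0) [[0.0, 0.0], [0.0, 0.0], [0.0, 0.0], [0.0, 0.0]]
[-12.6  36.7  86.2   0.   57.1  96.3] [ 676.47765199 -139.56153366   32.15035077] [-1.79986457e+02 -9.51706515e-02 -1.89006226e+01]
```

View pics/k_wrist.png

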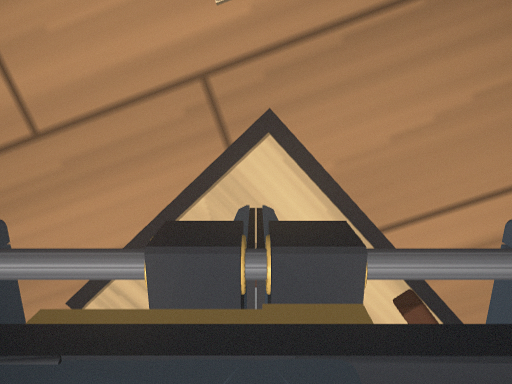

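The wrist view can't see the keeper because the gripper hides it. The commanded z was 31, so I'll go 3.5 mm lower and continue the orbit.

```bash
python3 -m pendant '{"translation":[[0,0,3.5],[-3.7,2.1,0],[-3.7,2.1,0],[-3.7,2.1,0],[-3.7,2.1,0],[-3.7,2.1,0],[-3.7,2.1,0],[-3.7,2.1,0]],"roll":[0,0.1,0.1,0.1,0.1,0.1,0.1,0.1],"hand":[255,255,255,255,255,255,255,255]}'
python3 -m pendant '{"translation":[[0,0,0],[3,0,0],[5,0,0],[10,0,-10],[15,0,-25],[15,0,-30],[15,0,-30],[0,0,0]],"roll":[0,0,0,0,0,0,0,0],"hand":[255,255,255,255,255,255,255,255]}'
python3 - <<'E'
from h import *
for n in("top","scene"): p=env.grab_frame(n); keeper(p);plane(p); save(p,f"pics/e_{n}.png")
s=env.state();print(s["qpos"].round(1),s["ee_pos"],s["ee_rot"])
a=cv2.imread("pics/e_top.png")[90:240,220:370];b=cv2.imread("pics/e_scene.png")[170:350,140:320]
cv2.imwrite("pics/c2.png",cv2.hconcat([cv2.resize(a,(400,400),interpolation=2),cv2.resize(b,(400,400),interpolation=2)]))
E
```

```text
time_s: 11.3
ee_pos: [647.6, -136.1, 27.4]
ee_rot: [-180.0, -0.1, -59.3]
force: [0.4, -0.1, 0.0]
gripper_width: 0.3
gripper_force: 0.4
time_s: 11.97
ee_pos: [684.9, -194.1, 129.7]
ee_rot: [-179.5, -0.7, -59.1]
force: [1.0, -0.4, 1.0]
gripper_width: 0.8
gripper_force: 0.0
keeper ((658.5925903320312, -101.0636215209961), (33.648284912109375, 13.730663299560547), 25.942516326904297) [[640.5, -102.30000305175781], [646.5, -114.5999984741211], [676.7000122070312, -99.9000015258789], [670.7000122070312, -87.5]]
disc plane slope(mm over 62) [10.72  1.11] z 24.15 board [-0.05  0.09] 22.15 154
keeper ((0.0, 0.0), (0.0, 0.0), 0.0) [[0.0, 0.0], [0.0, 0.0], [0.0, 0.0], [0.0, 0.0]]
disc plane slope(mm over 62) [0. 0.] z 0.0 board [ 0.92 -0.85] 23.36 0
[-16.6  33.5  77.8   0.   68.6 132.5] [ 680.6539706  -191.14051164  123.77736443] [-1.79869176e+02 -1.31753977e-01 -5.91136003e+01]
```

View pics/c2.png

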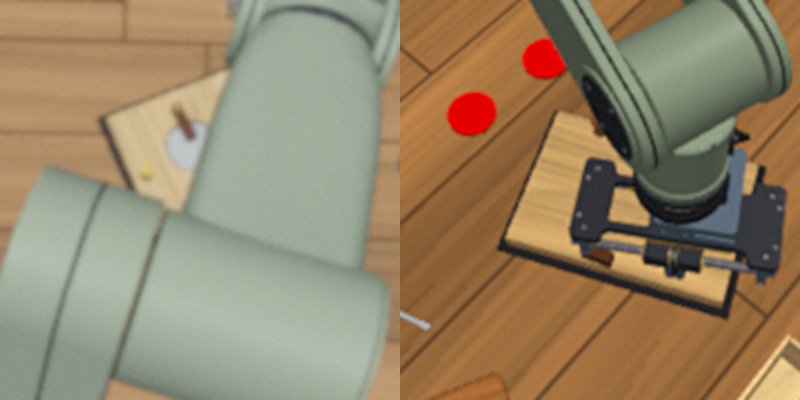

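The keeper now lies over the disc, pointing at its middle (top crop 185,120). I'll move the arm aside and verify unobstructed.

```bash
python3 -m pendant '{"translation":[[28,18,-10],[28,18,-10],[28,18,-10],[28,18,-10],[28,18,0],[28,18,0],[28,18,0],[0,0,0]],"roll":[0,0,0,0,0,0,0,0],"hand":[255,255,255,255,255,255,255,255]}'
python3 - <<'E'
from h import *
for n in("top","scene"): p=env.grab_frame(n); keeper(p);measure(p); save(p,f"pics/f_{n}.png")
a=cv2.imread("pics/f_top.png")[90:240,220:370];b=cv2.imread("pics/f_scene.png")[170:350,140:320]
cv2.imwrite("pics/c3.png",cv2.hconcat([cv2.resize(a,(400,400),interpolation=2),cv2.resize(b,(400,400),interpolation=2)]))
print(env.state()["qvel"].round(1))
E
```

```text
time_s: 12.73
ee_pos: [669.5, -429.1, 158.9]
ee_rot: [179.8, 0.0, -59.4]
force: [-0.7, 0.9, -0.0]
gripper_width: 0.4
gripper_force: 0.0
keeper ((658.5925903320312, -101.0636215209961), (33.648284912109375, 13.730663299560547), 25.942516326904297) [[640.5, -102.30000305175781], [646.5, -114.5999984741211], [676.7000122070312, -99.9000015258789], [670.7000122070312, -87.5]]
gray 1382 center@29 [ 605.7 -125.2   29. ] @22 [ 608. -126.   22.] @15 [ 610.2 -126.8   15. ] ext [230.3 170.8   0. ] z 22.5 val 205.0
board [ 588.8 -132. ] [228.6 170.7] 24.06
tall 49 [287. 133.] [ 657.8 -100.7   34.8] [ 634. -114.   30.] [676. -90.  39.] [143. 115.  86.]
tall 30 [274. 154.] [581.6 -58.   43. ] [575. -67.  29.] [593. -51.  48.] [206. 180. 120.]
tall 34 [286. 182.] [486.6 -96.1  52.9] [ 478. -107.   31.] [497. -87.  61.] [170. 134.  98.]
keeper ((650.5342407226562, -107.44879913330078), (48.99452209472656, 13.913342475891113), 30.662405014038086) [[625.9000244140625, -114.0], [633.0, -125.9000015258789], [675.2000122070312, -100.9000015258789], [668.0999755859375, -89.0]]
gray 436 center@29 [ 622.7 -122.1   29. ] @22 [ 620.8 -119.7   22. ] @15 [ 619.  -117.4   15. ] ext [64.3 62.9  0. ] z 23.2 val 156.0
board [ 577.  -136.8] [250.4 172.7] 23.89
tall 58 [230. 224.] [489.8 -98.8  53.5] [ 478. -107.   29.] [497. -89.  59.] [119.  75.  37.]
tall 54 [267. 238.] [584.5 -61.8  44.3] [575. -68.  29.] [592. -51.  48.] [175. 133.  42.]
tall 112 [277. 267.] [ 653.7 -105.6   35.2] [ 627. -121.   29.] [675. -90.  42.] [101.  66.  35.]
tall 105 [229. 284.] [ 593.4 -215.7   40.5] [ 576. -226.   29.] [ 610. -204.   45.] [91. 59. 35.]
[ 2.4 -1.4  0.9  0.7  0.1  0.5]
```

View pics/c3.png

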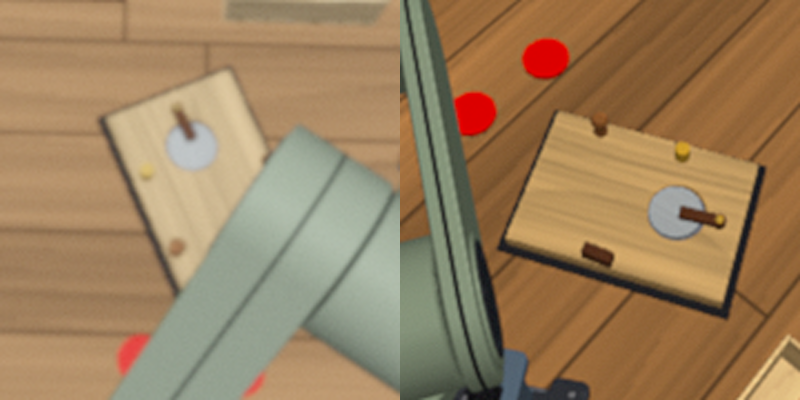

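The disc is seated flush and the keeper's tip is near the disc's middle (scene crop 680,212), about 7° off. The bystanders are unmoved and the arm is clear.

```bash
python3 -c "
from workcell import env
print(env.job_done())"
```

```text
the job is handed in; nothing more can be done
None
```

The job is handed in: the mirror disc lies flush in the recess, and the keeper is turned over it, pointing about 7° off its middle; the knob, ferrule and wedge stayed put, and it took about 13 s.

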